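Put the labelling kit away as one pile

ROBOT

A 7-joint arm with a two-finger parallel gripper is mounted at the origin on a cart in front of the work surface, level with it; the furniture and walls round the work are solid. World frame = base frame: x ahead of the robot, y to its left, z up, the work surface at z = 0. Lengths are in m, angles in rad, forces in N, time in s.
With the tool pointing down it reaches from about 0.425 to 1.025 m from the base axis. Payload 9.4 kg.
Tool frame: the origin (TCP) lies midway between the tips of the shut fingers; the grasp point (between the pads) lies 19 mm behind it; z points along the fingers, y is the line along which they close (so a half turn about z gives the same grasp; the last joint's range is limited). The gripper opens to 85 mm and grips with 20 to 120 N. Pads are 22 mm wide; open, the fingers measure 114 mm over their backs; the gripper's body (76 mm by 85 mm) begins 54 mm behind the grasp point. The pads swing forward as they close: fully open they stand 13 mm farther back than shut.
Start: joints at [-1.258, 0.599, -0.003, 1.599, 0.002, 0.943, -0.08], TCP at [0.276, 0.671, 0.231] pointing down, gripper open.
Joint ranges: [-2.57, 2.57], [-0.35, 1.97], [-1.29, 1.29], [0.11, 2.56], [-1.05, 4.19], [0.11, 1.86], [-2.63, 2.63]. Speed limits (rad/s): [2.22, 2.22, 3.01, 3.01, 3.14, 3.14, 3.14].

INTERFACE

Orientations are given as a rotation vector (axis times angle).
In Python, from workcell import arm, snapshot, camera_params, nets gives the robot as it stands.
- The arm moves only by the tool play_rows, never from a script. Its argument "steps" is a list of rows, each an object of numbers: "tx", "ty", "tz": the shift along the world's x, y, z normalised to -1 to 1, where 1 is 0.8 m; "ax", "ay", "az": the turn, a rotation vector about the world's x, y, z normalised to -1 to 1, where 1 is pi/2 rad; "hand": the gripper's target within -1 to 1 (fully open at 1, half-way at 0, shut at -1). A call has 1 to 8 rows; each row shifts and turns the commanded pose from where the row before left it; what a row does not reach is not made up. A row lasts 1/10 s, in which the tool goes at most 50 mm and 8.59 degrees, less where a joint would pass 70% of its speed; a pose out of reach is approached as far as the arm can. A call with a number of a shift or a turn outside -1 to 1 is refused whole. A call with a gripper value outside its range is refused whole. The fingers move at their own pace and stop on an object; the grip force is fixed at half the most. Time passes only in rows, so rows that do not move let the fingers close. It gives the time, the measured TCP pose, the force, the opening and the grip force at its end, in the units of the state.
- arm.observe(): the state, without advancing time (a new reading comes with each control period).
- snapshot(name): name is "side" or "top"; returns (picture, depth): 384x512x3 uint8, red, green, blue; 384x512 float32, m along the optical axis (not along the pixel's ray), 0 where there is no reading.
- camera_params(name): a dict with "fx", "fy", "cx", "cy" (pixels), "cam_to_world" (4x4, takes a point from camera to world coordinates). Camera axes: x right, y up, looking along -z (the intrinsics and any distortion apply to the point x, -y, -z); pixel columns grow to the right and rows downward; lengths in m; the calibration is good to about 2 mm. A picture is of the moment at which its call begins. camera_params takes no time and is no camera call.
- arm.close_job(): hands the job in; it is judged then, once.
Trained networks look in the newest picture that a camera, given by its name, has taken for a name from the list of things; names that differ only in an ending like _2 or _b are one class to them, and where a whole thing is asked for, a point or a joint stands for the part that bears it (a point fixed in the world has none). Each returns a list of dicts, best first, with "conf" (0 to 1); they miss things now and then, are a little off and sometimes report something else, mostly with a low value. They report only what shows in the picture. A call takes as long as a camera call. They do not tell look-alikes from the thing itself.
- nets.trace(camera, thing): "region" (384x512 bool, what is visible of it) and "location" ([column, row] in pixels, amid what is visible of it).
The state is a dict: "time": time; "joint_positions": joint angles; "qd": joint speeds; "tau": joint torques, N m; "tcp_pos": TCP position; "orientation": TCP orientation; "wrist_force": force on the tool from outside, world axes, zero at the start; "wrist_torque": the same for the moment, N m; "opening": finger opening in m; "gripper_force": force on a finger pad.
Only numpy, scipy, OpenCV 4.12 (cv2) and the standard library are available. Lean on these libraries where they do the work, as an engineer would, in place of code of your own. Each camera call takes 0.05 s, during which the arm holds its last target. There are 200 camera calls.

TASK

Put the labelling kit away, in this order: lift the roll of labels off the slide box and slip it over the spindle of the roll stand, down onto its foot; set the slide box flat in the middle of the shallow steel tray, its long side along the tray's; lay the ink pad flat on the middle of the slide box, lined up with it; and stand the rubber stamp upright on the middle of the ink pad. Let go of each thing before taking the next, and leave the timer, the dropper bottle and the vial standing where they are.

Things in the scene. Friction and masses are not known exactly. Their poses are not given: they have to be found in the camera images.
- roll_center (a point): White roll of labels, a ring 62 mm in diameter and 25 mm thick with a hole 23 mm wide through it, lying flat on the slide box at the start. The point is its centre, half-way up; z is the axis of the hole. Grasp it across the 62 mm round.
- box_center (a point): Dark green slide box, closed (the lid does not open), 68 mm (its x) by 100 mm (its y) and 36 mm high, standing on its base. The point is its centre, half-way up (18 mm above its underside). Grasp it across the 68 mm. Either way round in the tray is right.
- pad_center (a point): Ink pad, a flat dark slab 60 mm (its x) by 90 mm (its y) and 13 mm thick, lying flat. The point is its centre, 6.5 mm above its underside. Grasp it across the 60 mm. Either way round on the box is right.
- stamp_center (a point): Wooden rubber stamp standing upright, 67 mm high: a foot 18 mm (its x) by 44 mm (its y) and 18 mm high, and a turned round handle up to 25 mm wide above it. The point is its centre, half-way up (33.5 mm above its underside); z points up the handle. Grasp it by the handle from above. It may be turned any way on the pad.
- tray_floor (a point): Fixed shallow dark steel tray, 98 mm (its x) by 128 mm (its y) outside, 92 by 122 mm inside; its rim stands 8 mm above the bench and 5 mm above its floor. The point is the centre of its floor, 3 mm above the bench.
- stand_top (a point): Fixed roll stand: a dark round foot 60 mm wide and 8 mm high, with an upright metal spindle 10 mm thick (16 mm in the lowest 4 mm, round at the tip) whose tip stands 50 mm above the foot. The point is at the centre of the foot's top, on the spindle's axis.
- timer: Bystander: white round wind-up timer, 62 mm wide, with a red knob on top, 34 mm high in all (no hole: not the roll of labels). The point is the centre of its underside.
- dropper_bottle: Bystander: brown dropper bottle with a black pipette cap, 36 mm wide and 102 mm high. The point is the centre of its underside.
- vial: Bystander: small clear vial with a yellow cap, 22 mm wide and 44 mm high. The point is the centre of its underside.
Mind the look-alikes: they are no part of the job. What is shaped like the part that bears roll_center but green or purple is not meant.

How it is judged:
By the outcome, as a careful person would: the job done as asked, in the order asked, and still so for the second after the job is handed in, with the robot touching nothing.
It also fails if it takes over 112 s, if anything falls off the work surface, if the arm or the gripper's body presses on something with over 40 N, if the wrist force passes 120 N, or if a joint passes its speed limit or range.

## Working session

There is one attempt and no reset: what is moved stays moved. The work goes in short steps, Python scripts to look and compute and a tool call to move; the robot and the scene stay as the last step left them, time stands still between calls to the robot, and variables do not carry over. Pictures are saved under pics/ and viewed, at most 14 in all, crops included, and the job is handed in when it is done.

Besides the shell and the picture viewer there is one more tool, called after "Request:" as a command line: name --argument value ..., lists and objects as JSON in quotes. play_rows: Moves the arm, as the interface text tells. Scaled input: -1 to 1 covers 0.8 m each way for a shift and pi/2 rad each way for a turn. Its arguments: {"type":"object","properties":{"steps":{"type":"array"}},"required":["steps"]}

```bash
ls; mkdir -p pics; cat > h.py <<'E'
import numpy as np,cv2
from workcell import arm,snapshot,camera_params,nets
def save(n,im,crop=None,s=1):
    if crop: im=im[crop[1]:crop[3],crop[0]:crop[2]]
    cv2.imwrite('pics/'+n,cv2.resize(im[:,:,::-1],None,fx=s,fy=s,interpolation=cv2.INTER_CUBIC))
def cloud(cam,d):
    p=camera_params(cam);v,u=np.indices(d.shape)
    P=np.stack([(u-p['cx'])/p['fx']*d,-(v-p['cy'])/p['fy']*d,-d,np.ones_like(d)],-1)
    W=(P@np.array(p['cam_to_world']).T)[...,:3];W[d<=0]=np.nan;return W
E
python3 - <<'E'
from h import *
for c in ['top','side']:
    im,d=snapshot(c);save(c+'0.png',im,s=1.5);p=camera_params(c);print(c,{k:np.round(v,3).tolist() for k,v in p.items()})
    W=cloud(c,d)
    for t in ['roll_center','box_center','pad_center','stamp_center','tray_floor','stand_top','timer','dropper_bottle','vial']:
        for r in nets.trace(c,t)[:4]:
            m=r['region'];q=W[m];q=q[~np.isnan(q[:,0])]
            print(t,round(r['conf'],2),np.round(r['location']),m.sum(),np.round(np.median(q,0),3) if len(q) else '',np.round(np.percentile(q[:,2],95),3) if len(q) else '')
print(arm.observe())
E
```

```text
pics
top {'fx': 349.793, 'fy': 349.793, 'cx': 251.864, 'cy': 189.69, 'cam_to_world': [[-0.024, 0.982, -0.185, 0.287], [-1.0, -0.026, -0.012, -0.045], [-0.016, 0.185, 0.983, 1.127], [0.0, 0.0, 0.0, 1.0]]}
roll_center 0.83 [323. 199.] 321 [ 0.457 -0.258  0.06 ] 0.063
roll_center 0.81 [349. 241.] 370 [ 0.334 -0.335  0.023] 0.027
roll_center 0.65 [315. 232.] 296 [ 0.345 -0.226  0.024] 0.028
roll_center 0.31 [276. 200.] 142 [ 0.451 -0.099  0.052] 0.097
box_center 0.71 [326. 199.] 379 [ 0.456 -0.248  0.035] 0.038
pad_center 0.66 [323. 155.] 496 [ 0.608 -0.271  0.012] 0.015
stamp_center 0.63 [215. 146.] 114 [0.632 0.086 0.021] 0.066
tray_floor 0.94 [265. 155.] 1106 [ 0.617 -0.077  0.003] 0.007
stand_top 0.78 [157. 160.] 250 [0.61  0.272 0.008] 0.038
timer 0.85 [153. 209.] 281 [0.436 0.278 0.019] 0.033
dropper_bottle 0.61 [274. 198.] 132 [ 0.45  -0.098  0.053] 0.097
vial 0.47 [222. 210.] 40 [0.429 0.073 0.04 ] 0.045
side {'fx': 497.434, 'fy': 497.434, 'cx': 250.267, 'cy': 196.728, 'cam_to_world': [[0.999, -0.036, 0.017, 0.506], [0.03, 0.382, -0.924, -1.18], [0.027, 0.923, 0.383, 0.543], [0.0
[... 545 characters left out ...]
{'time': 1.0, 'joint_positions': array([-1.25767818,  0.59928405, -0.00251371,  1.59937929,  0.00179118,
        0.94291075, -0.0797828 ]), 'qd': array([-0.00184829,  0.0006825 , -0.0002262 , -0.00129384,  0.00067781,
       -0.00171394,  0.00061657]), 'tau': array([-8.73397366e-04, -7.76240158e+01,  1.56272147e+00, -2.58388942e+01,
        1.23182492e-02,  1.88342674e-03, -4.54221663e-06]), 'tcp_pos': array([0.27551362, 0.67061858, 0.23129347]), 'orientation': array([6.08379292e-01, 3.08208795e+00, 2.66794959e-05]), 'wrist_force': array([0.0143745 , 0.45240398, 0.04760209]), 'wrist_torque': array([ 0.04529868,  0.01872867, -0.01976962]), 'gripper_force': 0.0, 'opening': 0.08540688103958469}
```

View pics/top0.png

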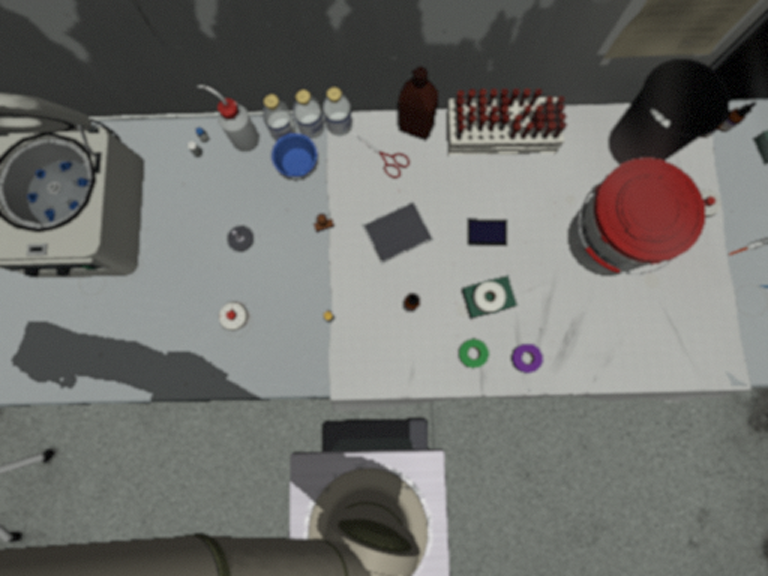

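View pics/side0.png

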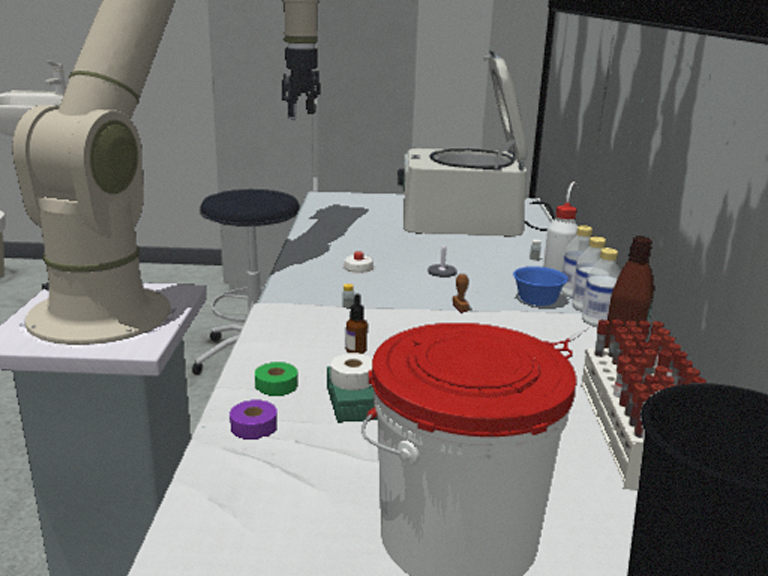

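The top picture (1.5x pixels) shows these candidates for the roll of labels:
- (490,296): white ring on the dark green box, which matches the description.
- (473,353): green ring.
- (527,358): purple ring.
- (232,316): white timer with a red knob.

I choose (490,296), native (327,197), and check it in a crop while measuring everything.

```bash
cat >> h.py <<'E'
def rays(cam,uv,z):
    p=camera_params(cam);M=np.array(p['cam_to_world']);uv=np.atleast_2d(uv).astype(float)
    d=np.stack([(uv[:,0]-p['cx'])/p['fx'],-(uv[:,1]-p['cy'])/p['fy'],-np.ones(len(uv))],1)@M[:3,:3].T
    o=M[:3,3];return (o+d*((z-o[2])/d[:,2])[:,None])[:,:2]
def rect(cam,mask,z):
    """min rect of the mask blob's pixels on plane z: centre, sides, angle of the long side"""
    n,l,s,_=cv2.connectedComponentsWithStats(mask.astype(np.uint8));k=1+np.argmax(s[1:,4])
    v,u=np.nonzero(l==k);P=rays(cam,np.stack([u,v],1),z)
    (c,(w,h),a)=cv2.minAreaRect((P*1000).astype(np.float32))
    if w>h: la=a
    else: la=a+90
    return np.round(c,1),np.round(P.mean(0)*1000,1),np.round([w,h],1),round((la+90)%180-90,1),s[k,4]
def box(W,x,y,r,lo,hi):
    return (abs(W[...,0]-x)<r)&(abs(W[...,1]-y)<r)&(W[...,2]>lo)&(W[...,2]<hi)
E
python3 - <<'E'
from h import *
im,d=snapshot('top');W=cloud('top',d)
save('crop1.png',im,(280,130,370,260),4);save('crop2.png',im,(130,130,300,230),4)
for n,x,y,r,lo,hi,z in [('roll',.457,-.258,.06,.05,.1,.061),('box',.457,-.258,.08,.026,.1,.036),('pad',.608,-.271,.08,.007,.05,.013),('stampfoot',.632,.086,.05,.01,.1,.018),('stamptop',.632,.086,.05,.055,.1,.067),('tray',.617,-.077,.1,.005,.03,.008),('standfoot',.61,.272,.05,.005,.02,.008),('spindle',.61,.272,.05,.04,.1,.05)]:
    m=box(W,x,y,r,lo,hi);print(n,m.sum(),rect('top',m,z) if m.any() else'',np.round(np.nanmedian(W[m],0),3) if m.any() else '')
for t in ['box_center','pad_center','tray_floor','stand_top']:
    r=nets.trace('top',t)
    if r: print(t,rect('top',r[0]['region'],dict(box_center=.036,pad_center=.013,tray_floor=.006,stand_top=.008)[t]))
E
```

```text
roll 286 (array([ 458.3, -259.3]), array([ 457.9, -259.1]), array([60.3, 60.2]), 42.2, np.int32(286)) [ 0.458 -0.259  0.06 ]
box 694 (array([ 461.8, -264.7]), array([ 462.7, -264.6]), array([ 71.2, 101.2]), -76.8, np.int32(694)) [ 0.461 -0.262  0.038]
pad 465 (array([ 609.8, -272. ]), array([ 610.2, -271.9]), array([85.7, 60.5]), 86.1, np.int32(463)) [ 0.61  -0.272  0.012]
stampfoot 107 (array([643.5,  86.7]), array([640.5,  87.4]), array([36.6, 43.3]), -79.9, np.int32(107)) [0.633 0.084 0.022]
stamptop 44 (array([633. ,  84.5]), array([633.1,  84.6]), array([23.3, 20.3]), 43.0, np.int32(44)) [0.634 0.084 0.064]
tray 238 (array([ 670.5, -117.7]), array([ 671.3, -117. ]), array([45.9, 14.6]), 41.8, np.int32(19)) [ 0.616 -0.076  0.006]
standfoot 201 (array([612.5, 273.3]), array([611.9, 272.5]), array([57. , 56.1]), 44.3, np.int32(195)) [0.61  0.271 0.008]
spindle 14 (array([611.3, 272.2]), array([612.2, 272. ]), array([14.3,  9. ]), 44.0, np.int32(14)) [0.611 0.271 0.052]
tray_floor (array([617.2, -76.2]), array([617.1, -76.3]), array([101.6, 130.9]), -66.2, np.int32(1142))
stand_top (array([440.3, 282. ]), array([440.5, 282.3]), array([56.7, 56. ]), 45.2, np.int32(268))
```

View pics/crop1.png

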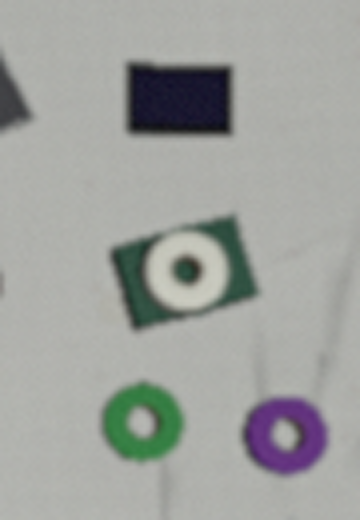

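View pics/crop2.png

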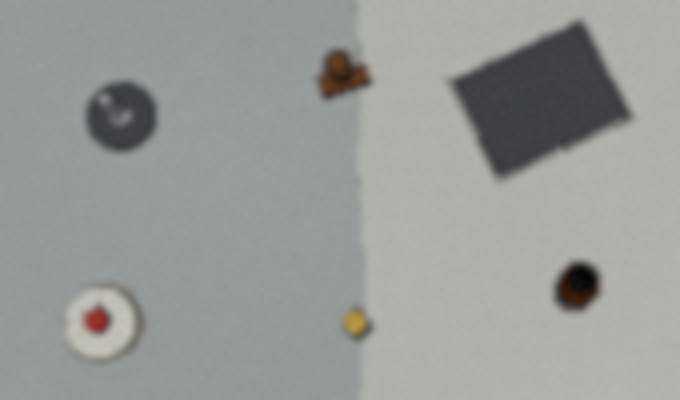

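Crop 1 confirms the choice: the white roll lies on the dark green box at crop (187,270), with the plain green and purple rings below it at (142,422) and (286,434). Crop 2 shows the stand at (122,116), stamp at (342,75), tray at (540,100), timer at (100,322), vial at (356,322) and bottle at (578,286). Moving towards the roll.

Request:
play_rows --steps '[{"tx":0.028,"ty":-0.0525,"tz":0,"ax":0,"ay":0,"az":-0.0757,"hand":1},{"tx":0.028,"ty":-0.0525,"tz":0,"ax":0,"ay":0,"az":-0.0757,"hand":1},{"tx":0.028,"ty":-0.0525,"tz":0,"ax":0,"ay":0,"az":-0.0757,"hand":1},{"tx":0.028,"ty":-0.0525,"tz":0,"ax":0,"ay":0,"az":-0.0757,"hand":1},{"tx":0.028,"ty":-0.0525,"tz":0,"ax":0,"ay":0,"az":-0.0757,"hand":1},{"tx":0.028,"ty":-0.0525,"tz":0,"ax":0,"ay":0,"az":-0.0757,"hand":1},{"tx":0.028,"ty":-0.0525,"tz":0,"ax":0,"ay":0,"az":-0.0757,"hand":1},{"tx":0.028,"ty":-0.0525,"tz":0,"ax":0,"ay":0,"az":-0.0757,"hand":1}]'

```text
time: 2.05
tcp_pos: [0.4554, 0.333, 0.2316]
orientation: [1.958, 2.457, 0.001]
wrist_force: [0.7, -0.1, -0.1]
opening: 0.0856
gripper_force: 0.0
```

Request:
play_rows --steps '[{"tx":0.01,"ty":-0.06,"hand":1},{"tx":0.01,"ty":-0.06,"hand":1},{"tx":0,"ty":-0.06,"hand":1},{"tx":0,"ty":-0.06,"hand":1},{"tx":0,"ty":-0.06,"hand":1},{"tx":0,"ty":-0.06,"hand":1},{"tx":0,"ty":-0.06,"hand":1},{"tx":0,"ty":-0.06,"hand":1}]'

```text
invalid input
```

Request:
play_rows --steps '[{"tx":-0.004,"ty":-0.054,"hand":1},{"tx":-0.004,"ty":-0.054,"hand":1},{"tx":-0.004,"ty":-0.054,"hand":1},{"tx":-0.004,"ty":-0.054,"hand":1},{"tx":0,"ty":-0.03,"hand":1},{"tz":-0.05,"hand":1},{"tz":-0.05,"hand":1},{"hand":1}]'

```text
invalid input
```

Request:
play_rows --steps '[{"tx":0.01,"ty":-0.06,"tz":0,"ax":0,"ay":0,"az":0,"hand":1},{"tx":0.01,"ty":-0.06,"tz":0,"ax":0,"ay":0,"az":0,"hand":1},{"tx":0,"ty":-0.06,"tz":0,"ax":0,"ay":0,"az":0,"hand":1},{"tx":0,"ty":-0.06,"tz":0,"ax":0,"ay":0,"az":0,"hand":1},{"tx":0,"ty":-0.06,"tz":0,"ax":0,"ay":0,"az":0,"hand":1},{"tx":0,"ty":-0.06,"tz":0,"ax":0,"ay":0,"az":0,"hand":1},{"tx":0,"ty":-0.06,"tz":0,"ax":0,"ay":0,"az":0,"hand":1},{"tx":0,"ty":-0.06,"tz":0,"ax":0,"ay":0,"az":0,"hand":1}]'

```text
time: 2.85
tcp_pos: [0.4706, -0.0512, 0.2316]
orientation: [1.951, 2.461, 0.001]
wrist_force: [1.4, 0.1, 0.5]
opening: 0.0856
gripper_force: 0.0
```

Request:
play_rows --steps '[{"tx":-0.004,"ty":-0.054,"tz":0,"ax":0,"ay":0,"az":0,"hand":1},{"tx":-0.004,"ty":-0.054,"tz":0,"ax":0,"ay":0,"az":0,"hand":1},{"tx":-0.004,"ty":-0.054,"tz":0,"ax":0,"ay":0,"az":0,"hand":1},{"tx":-0.004,"ty":-0.054,"tz":0,"ax":0,"ay":0,"az":0,"hand":1},{"tx":0,"ty":-0.03,"tz":0,"ax":0,"ay":0,"az":0,"hand":1},{"tx":0,"ty":0,"tz":-0.05,"ax":0,"ay":0,"az":0,"hand":1},{"tx":0,"ty":0,"tz":-0.05,"ax":0,"ay":0,"az":0,"hand":1},{"tx":0,"ty":0,"tz":0,"ax":0,"ay":0,"az":0,"hand":1}]'

```text
time: 3.65
tcp_pos: [0.4558, -0.2453, 0.1479]
orientation: [-1.949, -2.456, 0.003]
wrist_force: [-0.0, 0.2, -1.0]
opening: 0.0853
gripper_force: 0.0
```

Request:
play_rows --steps '[{"tx":0.003,"ty":-0.017,"tz":-0.04,"ax":0,"ay":0,"az":0,"hand":1},{"tx":0,"ty":0,"tz":-0.04,"ax":0,"ay":0,"az":0,"hand":1},{"tx":0,"ty":0,"tz":-0.02,"ax":0,"ay":0,"az":0,"hand":1},{"tx":0,"ty":0,"tz":0,"ax":0,"ay":0,"az":0,"hand":1},{"tx":0,"ty":0,"tz":0,"ax":0,"ay":0,"az":0,"hand":1}]'

```text
time: 4.15
tcp_pos: [0.461, -0.2601, 0.0726]
orientation: [1.952, 2.461, 0.0]
wrist_force: [0.4, 0.6, 0.4]
opening: 0.0856
gripper_force: 0.0
```

Request:
play_rows --steps '[{"tx":-0.003,"ty":0.001,"tz":-0.02,"ax":0,"ay":0,"az":0,"hand":1},{"tx":0,"ty":0,"tz":-0.02,"ax":0,"ay":0,"az":0,"hand":1},{"tx":0,"ty":0,"tz":-0.008,"ax":0,"ay":0,"az":0,"hand":1},{"tx":0,"ty":0,"tz":0,"ax":0,"ay":0,"az":0,"hand":1},{"tx":0,"ty":0,"tz":0,"ax":0,"ay":0,"az":0,"hand":-1},{"tx":0,"ty":0,"tz":0,"ax":0,"ay":0,"az":0,"hand":-1},{"tx":0,"ty":0,"tz":0,"ax":0,"ay":0,"az":0,"hand":-1},{"tx":0,"ty":0,"tz":0,"ax":0,"ay":0,"az":0,"hand":-1}]'

```text
time: 4.95
tcp_pos: [0.4584, -0.2592, 0.0343]
orientation: [1.951, 2.46, 0.001]
wrist_force: [-1.0, 1.1, 10.3]
opening: 0.0603
gripper_force: 63.2
```

Request:
play_rows --steps '[{"tx":0,"ty":0,"tz":0,"ax":0,"ay":0,"az":0,"hand":-1},{"tx":0,"ty":0,"tz":0,"ax":0,"ay":0,"az":0,"hand":-1},{"tx":0,"ty":0,"tz":0,"ax":0,"ay":0,"az":0,"hand":-1}]'

```text
time: 5.25
tcp_pos: [0.4584, -0.2592, 0.0343]
orientation: [1.951, 2.46, 0.001]
wrist_force: [-0.9, 1.6, 10.6]
opening: 0.0603
gripper_force: 63.2
```

Request:
play_rows --steps '[{"tx":0,"ty":0,"tz":0.012,"ax":0,"ay":0,"az":0,"hand":-1},{"tx":0,"ty":0,"tz":0.03,"ax":0,"ay":0,"az":0,"hand":-1},{"tx":0,"ty":0,"tz":0.05,"ax":0,"ay":0,"az":0,"hand":-1},{"tx":0,"ty":0,"tz":0.05,"ax":0,"ay":0,"az":0,"hand":-1},{"tx":0,"ty":0,"tz":0.04,"ax":0,"ay":0,"az":0,"hand":-1},{"tx":0.01,"ty":0.03,"tz":0,"ax":0,"ay":0,"az":0,"hand":-1},{"tx":0.014,"ty":0.048,"tz":0,"ax":0,"ay":0,"az":0,"hand":-1},{"tx":0.014,"ty":0.048,"tz":0,"ax":0,"ay":0,"az":0,"hand":-1}]'

```text
time: 6.05
tcp_pos: [0.4885, -0.1575, 0.1799]
orientation: [1.954, 2.458, 0.002]
wrist_force: [0.8, 0.6, -0.6]
opening: 0.06
gripper_force: 64.9
```

Request:
play_rows --steps '[{"tx":0.014,"ty":0.048,"tz":0,"ax":0,"ay":0,"az":0,"hand":-1},{"tx":0.014,"ty":0.048,"tz":0,"ax":0,"ay":0,"az":0,"hand":-1},{"tx":0.014,"ty":0.048,"tz":0,"ax":0,"ay":0,"az":0,"hand":-1},{"tx":0.014,"ty":0.048,"tz":0,"ax":0,"ay":0,"az":0,"hand":-1},{"tx":0.014,"ty":0.048,"tz":0,"ax":0,"ay":0,"az":0,"hand":-1},{"tx":0.014,"ty":0.048,"tz":0,"ax":0,"ay":0,"az":0,"hand":-1},{"tx":0.014,"ty":0.048,"tz":0,"ax":0,"ay":0,"az":0,"hand":-1},{"tx":0.014,"ty":0.048,"tz":0,"ax":0,"ay":0,"az":0,"hand":-1}]'

```text
time: 6.85
tcp_pos: [0.578, 0.1507, 0.1795]
orientation: [1.952, 2.461, 0.001]
wrist_force: [0.1, -1.4, -0.6]
opening: 0.0602
gripper_force: 64.9
```

Request:
play_rows --steps '[{"tx":0.014,"ty":0.048,"tz":0,"ax":0,"ay":0,"az":0,"hand":-1},{"tx":0.014,"ty":0.048,"tz":0,"ax":0,"ay":0,"az":0,"hand":-1},{"tx":0.014,"ty":0.048,"tz":0,"ax":0,"ay":0,"az":0,"hand":-1},{"tx":0,"ty":0,"tz":0,"ax":0,"ay":0,"az":0,"hand":-1},{"tx":0,"ty":0,"tz":0,"ax":0,"ay":0,"az":0,"hand":-1}]'

```text
time: 7.35
tcp_pos: [0.611, 0.2651, 0.1788]
orientation: [1.95, 2.463, -0.001]
wrist_force: [0.2, -0.5, -0.3]
opening: 0.0599
gripper_force: 64.9
```

```bash
python3 - <<'E'
from h import *
im,d=snapshot('top');W=cloud('top',d)
print(arm.observe()['tcp_pos'])
m=box(W,.46,-.262,.08,.026,.1);print(rect('top',m,.036))
s,ds=snapshot('side');save('side1.png',s,(200,90,370,230),4)
E
```

```text
[0.61105497 0.26362088 0.17889684]
(array([ 461.8, -264.7]), array([ 462.7, -264.7]), array([ 71.2, 101.2]), -76.8, np.int32(693))
```

View pics/side1.png

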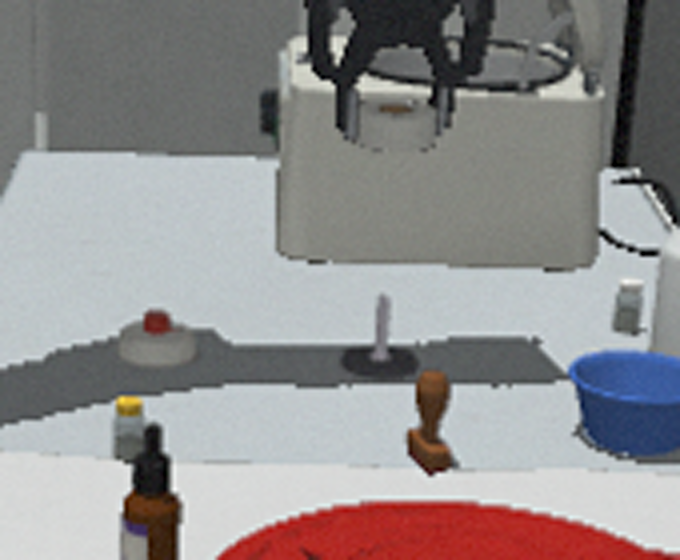

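The side crop shows the roll held level at (398,125), with the spindle at (382,330) beneath it. I correct the position, then descend.

Request:
play_rows --steps '[{"tx":0.001,"ty":0.01,"tz":-0.04,"ax":0,"ay":0,"az":0,"hand":-1},{"tx":0,"ty":0,"tz":-0.04,"ax":0,"ay":0,"az":0,"hand":-1},{"tx":0,"ty":0,"tz":-0.04,"ax":0,"ay":0,"az":0,"hand":-1},{"tx":0,"ty":0,"tz":0,"ax":0,"ay":0,"az":0,"hand":-1},{"tx":0,"ty":0,"tz":0,"ax":0,"ay":0,"az":0,"hand":-1}]'

```text
time: 7.95
tcp_pos: [0.6125, 0.2707, 0.0831]
orientation: [1.954, 2.46, -0.001]
wrist_force: [0.1, -0.0, -0.3]
opening: 0.0599
gripper_force: 65.1
```

Request:
play_rows --steps '[{"tx":0,"ty":0.001,"tz":-0.02,"ax":0,"ay":0,"az":0,"hand":-1},{"tx":0,"ty":0,"tz":-0.02,"ax":0,"ay":0,"az":0,"hand":-1},{"tx":0,"ty":0,"tz":-0.02,"ax":0,"ay":0,"az":0,"hand":-1},{"tx":0,"ty":0,"tz":-0.02,"ax":0,"ay":0,"az":0,"hand":-1},{"tx":0,"ty":0,"tz":0,"ax":0,"ay":0,"az":0,"hand":-1},{"tx":0,"ty":0,"tz":0,"ax":0,"ay":0,"az":0,"hand":-1}]'

```text
time: 8.55
tcp_pos: [0.6121, 0.2727, 0.0178]
orientation: [-1.952, -2.461, 0.002]
wrist_force: [0.8, 0.3, -0.5]
opening: 0.0603
gripper_force: 65.1
```

Request:
play_rows --steps '[{"tx":0,"ty":0,"tz":-0.007,"ax":0,"ay":0,"az":0,"hand":-1},{"tx":0,"ty":0,"tz":-0.006,"ax":0,"ay":0,"az":0,"hand":-1},{"tx":0,"ty":0,"tz":0,"ax":0,"ay":0,"az":0,"hand":-1}]'

```text
time: 8.85
tcp_pos: [0.6121, 0.273, 0.0077]
orientation: [-1.952, -2.461, 0.001]
wrist_force: [-0.8, -0.8, -1.0]
opening: 0.0601
gripper_force: 65.1
```

Request:
play_rows --steps '[{"tx":0,"ty":0,"tz":0,"ax":0,"ay":0,"az":0,"hand":1},{"tx":0,"ty":0,"tz":0,"ax":0,"ay":0,"az":0,"hand":1},{"tx":0,"ty":0,"tz":0,"ax":0,"ay":0,"az":0,"hand":1},{"tx":0,"ty":0,"tz":0,"ax":0,"ay":0,"az":0,"hand":1},{"tx":0,"ty":0,"tz":0.03,"ax":0,"ay":0,"az":0,"hand":1},{"tx":0,"ty":0,"tz":0.06,"ax":0,"ay":0,"az":0,"hand":1},{"tx":0,"ty":0,"tz":0.06,"ax":0,"ay":0,"az":0,"hand":1},{"tx":0,"ty":0,"tz":0.06,"ax":0,"ay":0,"az":0,"hand":1}]'

```text
time: 9.65
tcp_pos: [0.612, 0.2728, 0.1778]
orientation: [-1.952, -2.461, 0.001]
wrist_force: [1.0, 0.7, 0.0]
opening: 0.0855
gripper_force: 0.0
```

Request:
play_rows --steps '[{"tx":-0.0157,"ty":-0.056,"tz":0,"ax":0,"ay":0,"az":0,"hand":1},{"tx":-0.0157,"ty":-0.056,"tz":0,"ax":0,"ay":0,"az":0,"hand":1},{"tx":-0.0157,"ty":-0.056,"tz":0,"ax":0,"ay":0,"az":0,"hand":1},{"tx":-0.0157,"ty":-0.056,"tz":0,"ax":0,"ay":0,"az":0,"hand":1},{"tx":-0.0157,"ty":-0.056,"tz":0,"ax":0,"ay":0,"az":0,"hand":1},{"tx":-0.0157,"ty":-0.056,"tz":0,"ax":0,"ay":0,"az":0,"hand":1},{"tx":-0.0157,"ty":-0.056,"tz":0,"ax":0,"ay":0,"az":0,"hand":1},{"tx":-0.0157,"ty":-0.056,"tz":0,"ax":0,"ay":0,"az":0,"hand":1}]'

```text
time: 10.45
tcp_pos: [0.5112, -0.087, 0.1764]
orientation: [1.952, 2.461, 0.001]
wrist_force: [1.6, -0.3, -0.5]
opening: 0.0854
gripper_force: 0.0
```

```bash
python3 - <<'E'
from h import *
s,_=snapshot('side');t,d=snapshot('top');W=cloud('top',d)
a=s[140:200,270:330];b=t[130:190,130:190]
save('roll.png',np.hstack([a,b]),s=5)
m=box(W,.612,.272,.05,.02,.045);print(rect('top',m,.033),np.nanmedian(W[m],0))
# tray by darkness, stamp foot
g=cv2.cvtColor(t,cv2.COLOR_RGB2GRAY);v=np.zeros(g.shape,bool);v[125:185,235:300]=1
print('tray',rect('top',v&(g<110),.006))
v[:]=0;v[125:185,295:350]=1;print('pad',rect('top',v&(g<110),.013))
E
```

```text
(array([609.7, 270.6]), array([609.8, 270.2]), array([63.1, 59.5]), 44.3, np.int32(268)) [0.60945729 0.2699576  0.03241635]
tray (array([617.4, -85.4]), array([627.1, -94.9]), array([213.9, 203.2]), 88.3, np.int32(2832))
pad (array([ 607.7, -273.9]), array([ 607.4, -273.5]), array([82.3, 58.2]), 86.8, np.int32(444))
```

View pics/roll.png

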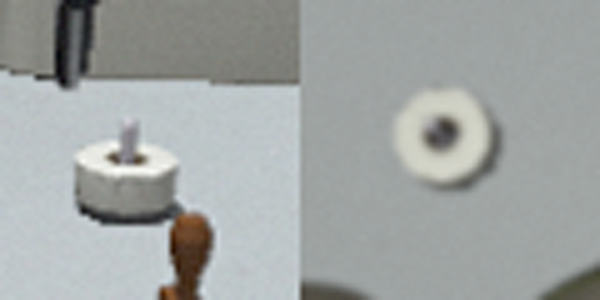

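Roll is seated: the spindle comes up through it in both halves, at (125,140) and (440,130), and its top is at 32 mm. Next is the box.

Request:
play_rows --steps '[{"tx":-0.016,"ty":-0.056,"tz":0,"ax":0,"ay":0,"az":0,"hand":1},{"tx":-0.016,"ty":-0.056,"tz":0,"ax":0,"ay":0,"az":0,"hand":1},{"tx":-0.016,"ty":-0.056,"tz":0,"ax":0,"ay":0,"az":0,"hand":1},{"tx":-0.0147,"ty":-0.054,"tz":0,"ax":0,"ay":0,"az":0,"hand":1},{"tx":0,"ty":0,"tz":-0.05,"ax":0,"ay":0,"az":0,"hand":1},{"tx":0,"ty":0,"tz":-0.05,"ax":0,"ay":0,"az":0,"hand":1},{"tx":0,"ty":0,"tz":-0.03,"ax":0,"ay":0,"az":0,"hand":1},{"tx":0,"ty":0,"tz":0,"ax":0,"ay":0,"az":0,"hand":1}]'

```text
time: 11.35
tcp_pos: [0.4604, -0.2621, 0.0696]
orientation: [-1.95, -2.458, 0.002]
wrist_force: [-1.5, 0.5, -0.7]
opening: 0.0856
gripper_force: 0.0
```

Request:
play_rows --steps '[{"tx":0.001,"ty":-0.003,"tz":-0.03,"ax":0,"ay":0,"az":0,"hand":1},{"tx":0,"ty":0,"tz":-0.03,"ax":0,"ay":0,"az":0,"hand":1},{"tx":0,"ty":0,"tz":-0.02,"ax":0,"ay":0,"az":0,"hand":1},{"tx":0,"ty":0,"tz":0,"ax":0,"ay":0,"az":0,"hand":1},{"tx":0,"ty":0,"tz":0,"ax":0,"ay":0,"az":0,"hand":-1},{"tx":0,"ty":0,"tz":0,"ax":0,"ay":0,"az":0,"hand":-1},{"tx":0,"ty":0,"tz":0,"ax":0,"ay":0,"az":0,"hand":-1},{"tx":0,"ty":0,"tz":0,"ax":0,"ay":0,"az":0,"hand":-1}]'

```text
time: 12.15
tcp_pos: [0.4632, -0.2656, 0.0098]
orientation: [1.951, 2.46, 0.001]
wrist_force: [-1.3, 0.3, 8.7]
opening: 0.067
gripper_force: 67.9
```

Request:
play_rows --steps '[{"tx":0,"ty":0,"tz":0.012,"ax":0,"ay":0,"az":0,"hand":-1},{"tx":0,"ty":0,"tz":0.03,"ax":0,"ay":0,"az":0,"hand":-1},{"tx":0,"ty":0,"tz":0.05,"ax":0,"ay":0,"az":0,"hand":-1},{"tx":0,"ty":0,"tz":0.048,"ax":0,"ay":0,"az":0,"hand":-1},{"tx":0.016,"ty":0.02,"tz":0,"ax":0,"ay":0,"az":0,"hand":-1},{"tx":0.03,"ty":0.037,"tz":0,"ax":0,"ay":0,"az":0.03,"hand":-1},{"tx":0.03,"ty":0.037,"tz":0,"ax":0,"ay":0,"az":0.03,"hand":-1},{"tx":0.03,"ty":0.037,"tz":0,"ax":0,"ay":0,"az":0.03,"hand":-1}]'

```text
time: 12.95
tcp_pos: [0.5482, -0.1594, 0.1216]
orientation: [1.771, 2.593, 0.001]
wrist_force: [0.4, -0.4, -1.5]
opening: 0.067
gripper_force: 67.4
```

Request:
play_rows --steps '[{"tx":0.03,"ty":0.037,"tz":0,"ax":0,"ay":0,"az":0.03,"hand":-1},{"tx":0.03,"ty":0.037,"tz":0,"ax":0,"ay":0,"az":0,"hand":-1},{"tx":0.0265,"ty":0.032,"tz":0,"ax":0,"ay":0,"az":0,"hand":-1},{"tx":0,"ty":0,"tz":-0.04,"ax":0,"ay":0,"az":0,"hand":-1},{"tx":0,"ty":0,"tz":-0.04,"ax":0,"ay":0,"az":0,"hand":-1},{"tx":0,"ty":0,"tz":0,"ax":0,"ay":0,"az":0,"hand":-1},{"tx":0,"ty":0,"tz":0,"ax":0,"ay":0,"az":0,"hand":-1}]'

```text
time: 13.65
tcp_pos: [0.6162, -0.0761, 0.0569]
orientation: [-1.712, -2.633, 0.001]
wrist_force: [0.3, -0.3, -0.4]
opening: 0.0665
gripper_force: 67.7
```

Request:
play_rows --steps '[{"tx":0.001,"ty":-0.001,"tz":-0.02,"ax":0,"ay":0,"az":0,"hand":-1},{"tx":0,"ty":0,"tz":-0.015,"ax":0,"ay":0,"az":0,"hand":-1},{"tx":0,"ty":0,"tz":-0.01,"ax":0,"ay":0,"az":0,"hand":-1},{"tx":0,"ty":0,"tz":-0.006,"ax":0,"ay":0,"az":0,"hand":-1},{"tx":0,"ty":0,"tz":0,"ax":0,"ay":0,"az":0,"hand":-1},{"tx":0,"ty":0,"tz":0,"ax":0,"ay":0,"az":0,"hand":-1}]'

```text
time: 14.25
tcp_pos: [0.6173, -0.0767, 0.0153]
orientation: [-1.712, -2.634, 0.0]
wrist_force: [-0.1, -0.3, -1.0]
opening: 0.0665
gripper_force: 67.8
```

Request:
play_rows --steps '[{"tx":0,"ty":0,"tz":-0.0025,"ax":0,"ay":0,"az":0,"hand":-1},{"tx":0,"ty":0,"tz":0,"ax":0,"ay":0,"az":0,"hand":-1},{"tx":0,"ty":0,"tz":0,"ax":0,"ay":0,"az":0,"hand":1},{"tx":0,"ty":0,"tz":0,"ax":0,"ay":0,"az":0,"hand":1},{"tx":0,"ty":0,"tz":0,"ax":0,"ay":0,"az":0,"hand":1},{"tx":0,"ty":0,"tz":0,"ax":0,"ay":0,"az":0,"hand":1},{"tx":0,"ty":0,"tz":0.03,"ax":0,"ay":0,"az":0,"hand":1},{"tx":0,"ty":0,"tz":0.05,"ax":0,"ay":0,"az":0,"hand":1}]'

```text
time: 15.05
tcp_pos: [0.6157, -0.0764, 0.0758]
orientation: [-1.71, -2.631, 0.004]
wrist_force: [0.6, 0.3, -0.0]
opening: 0.0853
gripper_force: 0.0
```

Request:
play_rows --steps '[{"tx":0,"ty":0,"tz":0.05,"ax":0,"ay":0,"az":0,"hand":1},{"tx":-0.002,"ty":-0.05,"tz":0,"ax":0,"ay":0,"az":-0.0765,"hand":1},{"tx":-0.002,"ty":-0.05,"tz":0,"ax":0,"ay":0,"az":-0.0765,"hand":1},{"tx":-0.002,"ty":-0.05,"tz":0,"ax":0,"ay":0,"az":-0.0765,"hand":1},{"tx":-0.002,"ty":-0.05,"tz":0,"ax":0,"ay":0,"az":-0.0765,"hand":1},{"tx":-0.002,"ty":-0.045,"tz":0,"ax":0,"ay":0,"az":0,"hand":1},{"tx":0,"ty":0,"tz":0,"ax":0,"ay":0,"az":0,"hand":1},{"tx":0,"ty":0,"tz":0,"ax":0,"ay":0,"az":0,"hand":1}]'

```text
time: 15.85
tcp_pos: [0.6088, -0.2734, 0.1171]
orientation: [-2.291, -2.149, 0.0]
wrist_force: [0.1, -0.3, 0.1]
opening: 0.0856
gripper_force: 0.0
```

```bash
python3 - <<'E'
from h import *
s,_=snapshot('side');t,d=snapshot('top');W=cloud('top',d)
m=box(W,.617,-.076,.075,.03,.06);print('box',rect('top',m,.039))
g=cv2.cvtColor(t,cv2.COLOR_RGB2GRAY)
save('tray.png',t,(225,120,345,190),6)
m=box(W,.632,.086,.05,.01,.025);q=W[m];print('foot',m.sum(),rect('top',m,.018))
E
```

```text
Traceback (most recent call last):
  File "h.py", line 16, in rect
    n,l,s,_=cv2.connectedComponentsWithStats(mask.astype(np.uint8));k=1+np.argmax(s[1:,4])
                                                                        ~~~~~~~~~^^^^^^^^^
ValueError: attempt to get argmax of an empty sequence
```

Request:
play_rows --steps '[{"tx":0,"ty":0.001,"tz":-0.04,"ax":0,"ay":0,"az":0,"hand":1},{"tx":0,"ty":0,"tz":-0.04,"ax":0,"ay":0,"az":0,"hand":1},{"tx":0,"ty":0,"tz":-0.03,"ax":0,"ay":0,"az":0,"hand":1},{"tx":0,"ty":0,"tz":-0.02,"ax":0,"ay":0,"az":0,"hand":1},{"tx":0,"ty":0,"tz":-0.01,"ax":0,"ay":0,"az":0,"hand":1},{"tx":0,"ty":0,"tz":0,"ax":0,"ay":0,"az":0,"hand":1},{"tx":0,"ty":0,"tz":0,"ax":0,"ay":0,"az":0,"hand":1}]'

```text
time: 16.65
tcp_pos: [0.6098, -0.2718, 0.0061]
orientation: [2.289, 2.151, 0.001]
wrist_force: [0.0, 0.8, 0.0]
opening: 0.0855
gripper_force: 0.0
```

Request:
play_rows --steps '[{"tx":-0.001,"ty":-0.001,"tz":-0.006,"ax":0,"ay":0,"az":0,"hand":1},{"tx":0,"ty":0,"tz":0,"ax":0,"ay":0,"az":0,"hand":1},{"tx":0,"ty":0,"tz":0,"ax":0,"ay":0,"az":0,"hand":-1},{"tx":0,"ty":0,"tz":0,"ax":0,"ay":0,"az":0,"hand":-1},{"tx":0,"ty":0,"tz":0,"ax":0,"ay":0,"az":0,"hand":-1},{"tx":0,"ty":0,"tz":0,"ax":0,"ay":0,"az":0,"hand":-1},{"tx":0,"ty":0,"tz":0,"ax":0,"ay":0,"az":0,"hand":-1}]'

```text
time: 17.35
tcp_pos: [0.6087, -0.2727, 0.0014]
orientation: [2.289, 2.15, 0.001]
wrist_force: [-1.1, 0.9, 7.0]
opening: 0.058
gripper_force: 63.6
```

Request:
play_rows --steps '[{"tx":0,"ty":0,"tz":0.012,"ax":0,"ay":0,"az":0,"hand":-1},{"tx":0,"ty":0,"tz":0.03,"ax":0,"ay":0,"az":0,"hand":-1},{"tx":0,"ty":0,"tz":0.05,"ax":0,"ay":0,"az":0,"hand":-1},{"tx":0,"ty":0,"tz":0.05,"ax":0,"ay":0,"az":0,"hand":-1},{"tx":0,"ty":0,"tz":0.04,"ax":0,"ay":0,"az":0,"hand":-1},{"tx":0,"ty":0.03,"tz":0,"ax":0,"ay":0,"az":0.03,"hand":-1},{"tx":0,"ty":0.05,"tz":0,"ax":0,"ay":0,"az":0.04,"hand":-1},{"tx":0,"ty":0.05,"tz":0,"ax":0,"ay":0,"az":0.04,"hand":-1}]'

```text
time: 18.15
tcp_pos: [0.608, -0.1671, 0.1463]
orientation: [2.093, 2.343, 0.001]
wrist_force: [1.0, -0.6, -0.7]
opening: 0.0576
gripper_force: 64.6
```

Request:
play_rows --steps '[{"tx":0,"ty":0.05,"tz":0,"ax":0,"ay":0,"az":0.04,"hand":-1},{"tx":0,"ty":0.05,"tz":0,"ax":0,"ay":0,"az":0.04,"hand":-1},{"tx":0,"ty":0.05,"tz":0,"ax":0,"ay":0,"az":0.04,"hand":-1},{"tx":0,"ty":0.05,"tz":0,"ax":0,"ay":0,"az":0.04,"hand":-1},{"tx":0,"ty":0.05,"tz":0,"ax":0,"ay":0,"az":0.036,"hand":-1},{"tx":0,"ty":0.05,"tz":0,"ax":0,"ay":0,"az":0,"hand":-1},{"tx":0,"ty":0.05,"tz":0,"ax":0,"ay":0,"az":0,"hand":-1},{"tx":0,"ty":0.04,"tz":0,"ax":0,"ay":0,"az":0,"hand":-1}]'

```text
time: 18.95
tcp_pos: [0.6074, 0.1468, 0.1458]
orientation: [-1.707, -2.636, -0.0]
wrist_force: [1.7, -0.0, 0.1]
opening: 0.0578
gripper_force: 64.6
```

```bash
python3 - <<'E'
from h import *
o=arm.observe();print(o['tcp_pos'],o['orientation'],o['opening'])
s,_=snapshot('side');t,d=snapshot('top');W=cloud('top',d)
save('tray.png',t,(165,110,305,200),5)
for m,z in [(box(W,.617,-.076,.075,.03,.06),.039),(box(W,o['tcp_pos'][0],o['tcp_pos'][1],.07,.1,.19),.165)]:
    print(m.sum(), rect('top',m,z) if m.any() else '')
E
```

```text
[0.60736094 0.14684781 0.14577971] [-1.70738174e+00 -2.63573116e+00 -1.36884139e-04] 0.05783581100786518
641 (array([615.3, -76.8]), array([616.5, -76.4]), array([ 72.8, 100.6]), -65.6, np.int32(641))
364 (array([612.9, 125.7]), array([612.3, 123.4]), array([63.8, 35.7]), 23.7, np.int32(228))
```

View pics/tray.png

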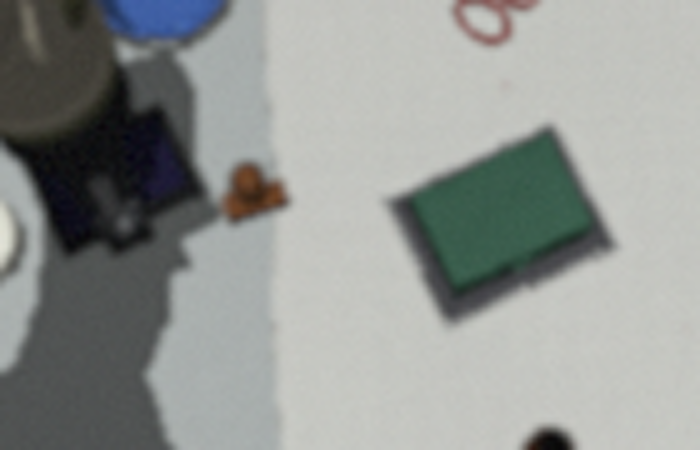

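The crop shows the green box flat inside the tray at (505,210), centred within 1–2 mm once perspective is allowed for, and the pad level in the gripper at (150,190). I now lay the pad on the box.

Request:
play_rows --steps '[{"tx":0.0025,"ty":-0.03,"tz":0,"ax":0,"ay":0,"az":0,"hand":-1},{"tx":0.0025,"ty":-0.05,"tz":0,"ax":0,"ay":0,"az":0,"hand":-1},{"tx":0.0025,"ty":-0.05,"tz":0,"ax":0,"ay":0,"az":0,"hand":-1},{"tx":0.002,"ty":-0.05,"tz":0,"ax":0,"ay":0,"az":0,"hand":-1},{"tx":0.002,"ty":-0.05,"tz":0,"ax":0,"ay":0,"az":0,"hand":-1},{"tx":0,"ty":-0.0495,"tz":0,"ax":0,"ay":0,"az":0,"hand":-1},{"tx":0,"ty":0,"tz":-0.03,"ax":0,"ay":0,"az":0,"hand":-1},{"tx":0,"ty":0,"tz":-0.05,"ax":0,"ay":0,"az":0,"hand":-1}]'

```text
time: 19.85
tcp_pos: [0.6188, -0.0826, 0.0837]
orientation: [1.713, 2.628, 0.003]
wrist_force: [0.6, 0.3, -1.3]
opening: 0.0576
gripper_force: 64.6
```

Request:
play_rows --steps '[{"tx":0,"ty":0,"tz":-0.02,"ax":0,"ay":0,"az":0,"hand":-1},{"tx":0,"ty":0,"tz":0,"ax":0,"ay":0,"az":0,"hand":-1},{"tx":0,"ty":0,"tz":0,"ax":0,"ay":0,"az":0,"hand":-1}]'

```text
time: 20.15
tcp_pos: [0.6174, -0.0804, 0.0663]
orientation: [-1.712, -2.634, 0.001]
wrist_force: [0.3, -0.1, -0.8]
opening: 0.058
gripper_force: 64.5
```

Request:
play_rows --steps '[{"tx":-0.001,"ty":0.0045,"tz":-0.015,"ax":0,"ay":0,"az":0,"hand":-1},{"tx":0,"ty":0,"tz":-0.01,"ax":0,"ay":0,"az":0,"hand":-1},{"tx":0,"ty":0,"tz":0,"ax":0,"ay":0,"az":0,"hand":-1},{"tx":0,"ty":0,"tz":0,"ax":0,"ay":0,"az":0,"hand":-1}]'

```text
time: 20.55
tcp_pos: [0.6168, -0.0765, 0.0461]
orientation: [-1.712, -2.634, 0.0]
wrist_force: [-0.3, -0.7, -0.5]
opening: 0.0578
gripper_force: 64.6
```

Request:
play_rows --steps '[{"tx":0,"ty":0,"tz":-0.005,"ax":0,"ay":0,"az":0,"hand":-1},{"tx":0,"ty":0,"tz":-0.001,"ax":0,"ay":0,"az":0,"hand":-1},{"tx":0,"ty":0,"tz":0,"ax":0,"ay":0,"az":0,"hand":-1}]'

```text
time: 20.85
tcp_pos: [0.6168, -0.0767, 0.0412]
orientation: [-1.712, -2.634, 0.0]
wrist_force: [-0.6, 0.8, -0.2]
opening: 0.0581
gripper_force: 64.6
```

Request:
play_rows --steps '[{"tx":0,"ty":0,"tz":0,"ax":0,"ay":0,"az":0,"hand":1},{"tx":0,"ty":0,"tz":0,"ax":0,"ay":0,"az":0,"hand":1},{"tx":0,"ty":0,"tz":0,"ax":0,"ay":0,"az":0,"hand":1},{"tx":0,"ty":0,"tz":0,"ax":0,"ay":0,"az":0,"hand":1},{"tx":0,"ty":0,"tz":0.03,"ax":0,"ay":0,"az":0,"hand":1},{"tx":0,"ty":0,"tz":0.06,"ax":0,"ay":0,"az":0,"hand":1},{"tx":0,"ty":0,"tz":0.05,"ax":0,"ay":0,"az":0,"hand":1},{"tx":0.005,"ty":0.05,"tz":0,"ax":0,"ay":0,"az":0,"hand":1}]'

```text
time: 21.65
tcp_pos: [0.6232, -0.0431, 0.1592]
orientation: [1.718, 2.619, 0.003]
wrist_force: [0.8, -0.7, -0.1]
opening: 0.0856
gripper_force: 0.0
```

Request:
play_rows --steps '[{"tx":0.005,"ty":0.05,"tz":0,"ax":0,"ay":0,"az":0,"hand":1},{"tx":0.005,"ty":0.05,"tz":0,"ax":0,"ay":0,"az":0,"hand":1},{"tx":0.005,"ty":0.05,"tz":0,"ax":0,"ay":0,"az":0,"hand":1},{"tx":0,"ty":0,"tz":0,"ax":0,"ay":0,"az":0,"hand":1},{"tx":0,"ty":0,"tz":0,"ax":0,"ay":0,"az":0,"hand":1}]'

```text
time: 22.15
tcp_pos: [0.6327, 0.0847, 0.1531]
orientation: [-1.708, -2.636, 0.0]
wrist_force: [-0.1, -0.3, -0.1]
opening: 0.0854
gripper_force: 0.0
```

```bash
python3 - <<'E'
from h import *
o=arm.observe();print(o['tcp_pos'],o['orientation'],o['opening'])
s,_=snapshot('side');t,d=snapshot('top');W=cloud('top',d)
save('pad.png',t,(165,110,305,200),5)
m=box(W,.617,-.076,.075,.047,.08);print(rect('top',m,.052),np.nanmedian(W[m],0))
ds=snapshot('side')[1];V=cloud('side',ds);m=box(V,.633,.085,.04,.03,.075);print(m.sum(),np.round(np.nanmean(V[m],0),3),np.round(np.nanmax(V[m],0),3),np.round(np.nanmin(V[m],0),3))
save('side2.png',s,(250,90,400,230),4)
E
```

```text
[0.63268551 0.08473596 0.15312227] [-1.70838278e+00 -2.63631237e+00  2.00243477e-04] 0.08541250953977877
(array([616.6, -76.4]), array([616.8, -76.7]), array([59.9, 89.5]), -65.9, np.int32(491)) [ 0.61684562 -0.07697979  0.05100521]
100 [0.637 0.077 0.052] [0.649 0.092 0.067] [0.626 0.07  0.031]
```

View pics/pad.png

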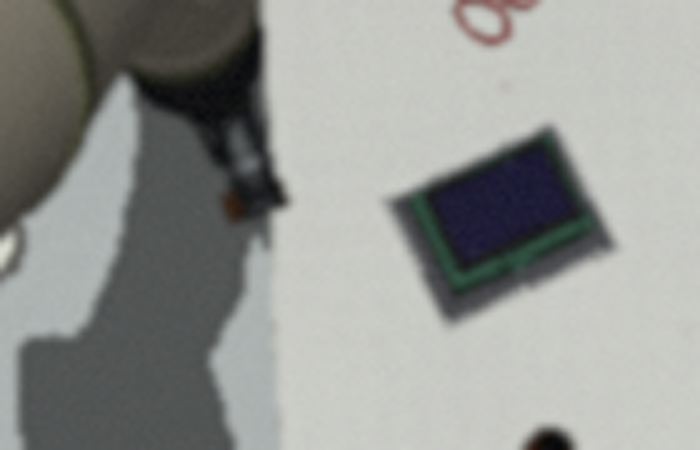

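View pics/side2.png

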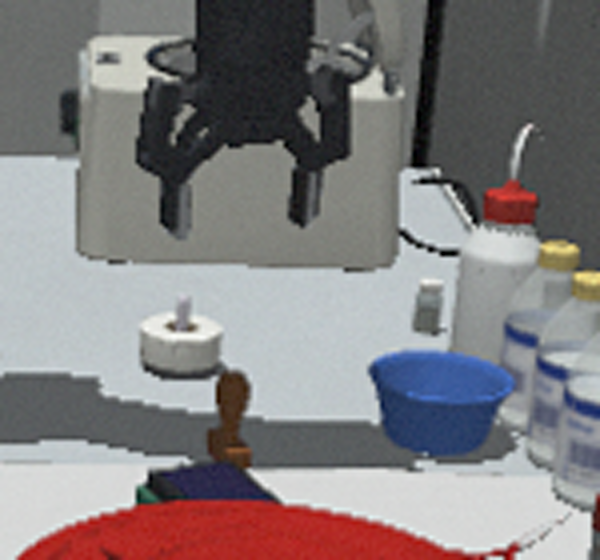

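The pad lies flat and centred on the box (crop (510,200); measured (616.7,−76.6) mm, lined up to within 0.3°). The side crop shows the stamp upright at (232,415) below the open fingers. Descending on its handle.

Request:
play_rows --steps '[{"tx":0.0025,"ty":0,"tz":-0.04,"ax":0,"ay":0,"az":0,"hand":1},{"tx":0,"ty":0,"tz":-0.04,"ax":0,"ay":0,"az":0,"hand":1},{"tx":0,"ty":0,"tz":-0.04,"ax":0,"ay":0,"az":0,"hand":1},{"tx":0,"ty":0,"tz":-0.028,"ax":0,"ay":0,"az":0,"hand":1},{"tx":0,"ty":0,"tz":0,"ax":0,"ay":0,"az":0,"hand":1},{"tx":0,"ty":0,"tz":0,"ax":0,"ay":0,"az":0,"hand":1}]'

```text
time: 22.9
tcp_pos: [0.635, 0.082, 0.0352]
orientation: [1.714, 2.633, -0.001]
wrist_force: [0.5, 0.6, 0.6]
opening: 0.0854
gripper_force: 0.0
```

Request:
play_rows --steps '[{"tx":0,"ty":0.0025,"tz":-0.002,"ax":0,"ay":0,"az":0,"hand":1},{"tx":0,"ty":0,"tz":0,"ax":0,"ay":0,"az":0,"hand":-0.2},{"tx":0,"ty":0,"tz":0,"ax":0,"ay":0,"az":0,"hand":-0.2},{"tx":0,"ty":0,"tz":0,"ax":0,"ay":0,"az":0,"hand":-0.3},{"tx":0,"ty":0,"tz":0,"ax":0,"ay":0,"az":0,"hand":-1},{"tx":0,"ty":0,"tz":0,"ax":0,"ay":0,"az":0,"hand":-1},{"tx":0,"ty":0,"tz":0,"ax":0,"ay":0,"az":0,"hand":-1},{"tx":0,"ty":0,"tz":0,"ax":0,"ay":0,"az":0,"hand":-1}]'

```text
time: 23.7
tcp_pos: [0.6351, 0.0855, 0.0338]
orientation: [1.712, 2.634, 0.001]
wrist_force: [-0.1, 1.0, 4.7]
opening: 0.0211
gripper_force: 58.4
```

Request:
play_rows --steps '[{"tx":0,"ty":0,"tz":0.02,"ax":0,"ay":0,"az":0,"hand":-1},{"tx":0,"ty":0,"tz":0.05,"ax":0,"ay":0,"az":0,"hand":-1},{"tx":0,"ty":0,"tz":0.05,"ax":0,"ay":0,"az":0,"hand":-1},{"tx":0,"ty":0,"tz":0,"ax":0,"ay":0,"az":0,"hand":-1},{"tx":0,"ty":0,"tz":0,"ax":0,"ay":0,"az":0,"hand":-1}]'

```text
time: 24.2
tcp_pos: [0.6353, 0.0857, 0.131]
orientation: [1.711, 2.633, 0.003]
wrist_force: [0.3, -0.7, -1.3]
opening: 0.0214
gripper_force: 58.7
```

```bash
python3 - <<'E'
from h import *
o=arm.observe();print(o['tcp_pos'],o['opening'])
s,_=snapshot('side');save('side3.png',s,(260,110,350,210),6)
E
```

```text
[0.63534326 0.08565591 0.13100443] 0.021444213450753185
```

View pics/side3.png

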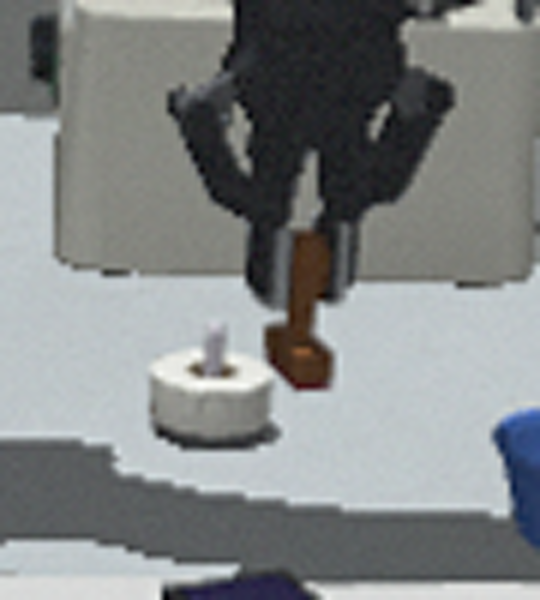

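The stamp hangs upright between the pads at (308,310). I carry it over to the pad.

Request:
play_rows --steps '[{"tx":-0.003,"ty":-0.027,"tz":0,"ax":0,"ay":0,"az":0,"hand":-1},{"tx":-0.005,"ty":-0.045,"tz":0,"ax":0,"ay":0,"az":0,"hand":-1},{"tx":-0.005,"ty":-0.045,"tz":0,"ax":0,"ay":0,"az":0,"hand":-1},{"tx":-0.005,"ty":-0.045,"tz":0,"ax":0,"ay":0,"az":0,"hand":-1},{"tx":-0.005,"ty":-0.04,"tz":0,"ax":0,"ay":0,"az":0,"hand":-1},{"tx":0,"ty":0,"tz":-0.03,"ax":0,"ay":0,"az":0,"hand":-1},{"tx":0,"ty":0,"tz":0,"ax":0,"ay":0,"az":0,"hand":-1},{"tx":0,"ty":0,"tz":0,"ax":0,"ay":0,"az":0,"hand":-1}]'

```text
time: 25.05
tcp_pos: [0.6157, -0.0755, 0.1043]
orientation: [-1.71, -2.632, 0.002]
wrist_force: [-0.2, 0.3, -0.5]
opening: 0.0213
gripper_force: 58.8
```

Request:
play_rows --steps '[{"tx":0.001,"ty":-0.0005,"tz":-0.012,"ax":0,"ay":0,"az":0,"hand":-1},{"tx":0,"ty":0,"tz":-0.008,"ax":0,"ay":0,"az":0,"hand":-1},{"tx":0,"ty":0,"tz":0,"ax":0,"ay":0,"az":0,"hand":-1},{"tx":0,"ty":0,"tz":0,"ax":0,"ay":0,"az":0,"hand":-1}]'

```text
time: 25.45
tcp_pos: [0.6172, -0.0762, 0.0892]
orientation: [-1.711, -2.634, 0.0]
wrist_force: [-0.6, 0.1, -0.4]
opening: 0.0212
gripper_force: 58.8
```

Request:
play_rows --steps '[{"tx":0,"ty":0,"tz":-0.003,"ax":0,"ay":0,"az":0,"hand":-1},{"tx":0,"ty":0,"tz":-0.0015,"ax":0,"ay":0,"az":0,"hand":-1},{"tx":0,"ty":0,"tz":0,"ax":0,"ay":0,"az":0,"hand":-1},{"tx":0,"ty":0,"tz":0,"ax":0,"ay":0,"az":0,"hand":-1}]'

```text
time: 25.85
tcp_pos: [0.6173, -0.0766, 0.0858]
orientation: [1.712, 2.634, 0.0]
wrist_force: [1.0, -1.5, 0.4]
opening: 0.0213
gripper_force: 58.8
```

Request:
play_rows --steps '[{"tx":0,"ty":0,"tz":-0.001,"ax":0,"ay":0,"az":0,"hand":-1},{"tx":0,"ty":0,"tz":0,"ax":0,"ay":0,"az":0,"hand":-1},{"tx":0,"ty":0,"tz":0,"ax":0,"ay":0,"az":0,"hand":-1}]'

```text
time: 26.15
tcp_pos: [0.6173, -0.0766, 0.0849]
orientation: [1.712, 2.634, -0.0]
wrist_force: [0.6, -0.0, -0.6]
opening: 0.0215
gripper_force: 58.8
```

Request:
play_rows --steps '[{"tx":0,"ty":0,"tz":-0.001,"ax":0,"ay":0,"az":0,"hand":-1},{"tx":0,"ty":0,"tz":0,"ax":0,"ay":0,"az":0,"hand":-1},{"tx":0,"ty":0,"tz":0,"ax":0,"ay":0,"az":0,"hand":-1}]'

```text
time: 26.45
tcp_pos: [0.6176, -0.0766, 0.0848]
orientation: [1.712, 2.634, 0.001]
wrist_force: [-1.4, 0.6, 6.0]
opening: 0.0211
gripper_force: 59.3
```

Contact at 6 N: the stamp is seated. I release it and withdraw straight up, then aside.

Request:
play_rows --steps '[{"tx":0,"ty":0,"tz":0,"ax":0,"ay":0,"az":0,"hand":1},{"tx":0,"ty":0,"tz":0,"ax":0,"ay":0,"az":0,"hand":1},{"tx":0,"ty":0,"tz":0,"ax":0,"ay":0,"az":0,"hand":1},{"tx":0,"ty":0,"tz":0,"ax":0,"ay":0,"az":0,"hand":1},{"tx":0,"ty":0,"tz":0,"ax":0,"ay":0,"az":0,"hand":1},{"tx":0,"ty":0,"tz":0.03,"ax":0,"ay":0,"az":0,"hand":1},{"tx":0,"ty":0,"tz":0.05,"ax":0,"ay":0,"az":0,"hand":1},{"tx":0,"ty":0,"tz":0.05,"ax":0,"ay":0,"az":0,"hand":1}]'

```text
time: 27.25
tcp_pos: [0.6167, -0.0766, 0.1887]
orientation: [-1.711, -2.633, 0.002]
wrist_force: [0.8, 0.4, -0.2]
opening: 0.0857
gripper_force: 0.0
```

Request:
play_rows --steps '[{"tx":0,"ty":0.05,"tz":0,"ax":0,"ay":0,"az":0,"hand":1},{"tx":0,"ty":0.05,"tz":0,"ax":0,"ay":0,"az":0,"hand":1},{"tx":0,"ty":0.05,"tz":0,"ax":0,"ay":0,"az":0,"hand":1},{"tx":0,"ty":0.05,"tz":0,"ax":0,"ay":0,"az":0,"hand":1},{"tx":0,"ty":0.05,"tz":0,"ax":0,"ay":0,"az":0,"hand":1},{"tx":0,"ty":0.05,"tz":0,"ax":0,"ay":0,"az":0,"hand":1},{"tx":0,"ty":0,"tz":0,"ax":0,"ay":0,"az":0,"hand":1},{"tx":0,"ty":0,"tz":0,"ax":0,"ay":0,"az":0,"hand":1}]'

```text
time: 28.05
tcp_pos: [0.6169, 0.1646, 0.1878]
orientation: [-1.708, -2.636, 0.001]
wrist_force: [0.2, -0.8, 0.0]
opening: 0.0852
gripper_force: 0.0
```

```bash
python3 - <<'E'
from h import *
t,d=snapshot('top');W=cloud('top',d);s,_=snapshot('side')
a=t[115:215,225:345];b=s[130:230,200:320]
save('final.png',np.hstack([a,b]),s=3.2)
for n,lo,hi,z in [('stamp',.105,.14,.119),('pad',.047,.058,.052)]:
    m=box(W,.617,-.076,.075,lo,hi);print(n,rect('top',m,z),np.nanmax(W[m],0))
E
```

```text
stamp (array([613.9, -74.5]), array([615.2, -75.3]), array([21. , 21.9]), -1.7, np.int32(49)) [ 0.62675437 -0.06412816  0.11884084]
pad (array([616.3, -76.6]), array([613. , -77.2]), array([60.2, 89.2]), -66.3, np.int32(377)) [ 0.66078747 -0.02644885  0.05725522]
```

View pics/final.png

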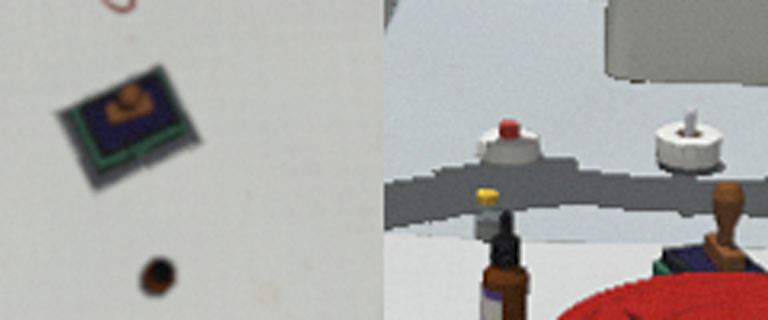

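The stamp stands upright in the middle of the pad (left (130,103), right (728,225)). The roll is on its spindle at (690,145), and the timer, bottle and vial have not moved.

```bash
python3 -c "
from workcell import arm
print(arm.close_job())"
```

```text
the job is handed in; nothing more can be done
None
```

The job is handed in: roll on the spindle, slide box in the tray, ink pad on the box and stamp upright on the pad, done in that order in about 28 s, with the timer, bottle and vial left where they stood.

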